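# Change over the locating pins to the opposite-hand fixture

## Task

The opposite-hand part lies end for end in its fixture, so move all four locating pins from the grey store rack into the blue fixture rack in reverse order, counted from the black pull handle of each rack: the pin that stood next to the handle in the store goes into the pocket farthest from the handle in the fixture, and so on, one pin to each pocket. Set each pin down gently, without dropping it or tipping it over, and leave all four standing upright on the pocket floors; the coloured pads that stay behind in the store show where each pin stood.

Things in the scene. Friction and masses are not known exactly. Their poses are not given: they have to be found in the camera images.
- pin_red: Loose locating pin, about 0.16 kg, standing upright: steel foot disc 40 diameter x 10 high, steel stem 18 diameter from 10 to 38, then a plastic cap 28 diameter from 38 to 64 high (grip it here), its cap is red with a bevelled flat red top, total height 76 (mm). Origin: centre of its underside; z is the pin's axis, up; round, so yaw is of no matter.
- pin_yellow: Loose locating pin, about 0.16 kg, standing upright: steel foot disc 40 diameter x 10 high, steel stem 18 diameter from 10 to 38, then a plastic cap 28 diameter from 38 to 64 high (grip it here), its cap is yellow and runs to a yellow cone, total height 82 (mm). Origin: centre of its underside; z is the pin's axis, up; round, so yaw is of no matter.
- pin_green: Loose locating pin, about 0.16 kg, standing upright: steel foot disc 40 diameter x 10 high, steel stem 18 diameter from 10 to 38, then a plastic cap 28 diameter from 38 to 64 high (grip it here), its cap is green with a thinner green stub (16 diameter) on top, total height 80 (mm). Origin: centre of its underside; z is the pin's axis, up; round, so yaw is of no matter.
- pin_black: Loose locating pin, about 0.16 kg, standing upright: steel foot disc 40 diameter x 10 high, steel stem 18 diameter from 10 to 38, then a plastic cap 28 diameter from 38 to 64 high (grip it here), its cap is black with a small flat steel stud (14 diameter) on top, total height 68 (mm). Origin: centre of its underside; z is the pin's axis, up; round, so yaw is of no matter.
- store_rack: Grey store rack; the pins start in it, one a pocket, on the coloured pads (undersides at z = 23). Fixed plate 370 x 100 mm with a row of four 58 mm square pockets, centres at local x = -105, -35, 35, 105, y = 0; floors at z = 20, walls 12 thick up to z = 28. Black pull handle (50 high) across it at x = +185: x = +105 is the pocket next to the handle. Origin: on the table, under the row's middle; z up.
- fixture_rack: Blue fixture rack, empty at the start. Fixed plate 370 x 100 mm with a row of four 58 mm square pockets, centres at local x = -105, -35, 35, 105, y = 0; floors at z = 20, walls 12 thick up to z = 28. Black pull handle (50 high) across it at x = +185: x = +105 is the pocket next to the handle. Origin: on the table, under the row's middle; z up.
- pad_red: Fixed red disc, 50 mm diameter, 3 mm thick, on the floor of that store rack pocket in which the red pin stands at the start; it stays there and so shows where that pin came from. Origin: centre of its underside; z up.
- pad_yellow: Fixed yellow disc, 50 mm diameter, 3 mm thick, on the floor of that store rack pocket in which the yellow pin stands at the start; it stays there and so shows where that pin came from. Origin: centre of its underside; z up.
- pad_green: Fixed green disc, 50 mm diameter, 3 mm thick, on the floor of that store rack pocket in which the green pin stands at the start; it stays there and so shows where that pin came from. Origin: centre of its underside; z up.
- pad_black: Fixed black disc, 50 mm diameter, 3 mm thick, on the floor of that store rack pocket in which the black pin stands at the start; it stays there and so shows where that pin came from. Origin: centre of its underside; z up.
There are look-alikes about, which are no part of the job. Leave any purple look-alike of the pin_black alone.

How it is judged:
By the outcome, as a careful person would: the job done as asked, in the order asked, and still so for the second after the job is handed in, with the robot touching nothing.
It also fails if it takes over 120 s, if anything falls off the work surface, if the arm or the gripper's body presses on something with over 40 N, if the wrist force passes 120 N, or if a joint passes its speed limit or range.

## Robot

A 7-joint arm with a two-finger parallel gripper is mounted at the origin on the work surface. World frame = base frame: x ahead of the robot, y to its left, z up, the work surface at z = 0. Lengths are in m, angles in degrees, forces in N, time in s.
With the tool pointing down it reaches from about 0.425 to 1.025 m from the base axis. Payload 3.6 kg.
Tool frame: the origin (TCP) lies at the very end of the fingers, on their centre line; the grasp point (between the pads) lies 19 mm behind it; z points along the fingers, y is the line along which they close (so a half turn about z gives the same grasp; the last joint's range is limited). The gripper opens to 85 mm and grips with 20 to 120 N. Pads are 22 mm wide; open, the fingers measure 114 mm over their backs; the gripper's body (76 mm by 85 mm) begins 54 mm behind the grasp point. The pads swing forward as they close: fully open they stand 13 mm farther back than shut.
Start: joints at [59.559, 33.873, 2.773, 92.16, -1.908, 54.013, -1.931], TCP at [0.307, -0.657, 0.198] pointing down, gripper open.
Joint ranges: [-153.93, 153.93], [-27.13, 128.08], [-72.61, 78.16], [10.71, 143.7], [-87.88, 267.88], [4.46, 118.87], [-176.78, 176.78]. Speed limits (degrees/s): [147.25, 147.25, 180, 180, 180, 180, 180].

## Interface

Orientations are given as [roll, pitch, yaw] about the fixed x, y, z axes, in that order (R = Rz(yaw) Ry(pitch) Rx(roll)).
In Python, from station import env gives the robot as it stands. The module is installed in compiled form; this text tells all that it offers.
- The arm moves only by the shell command python3 -m pendant 'ROWS' [FORCE]. ROWS is JSON, a list that holds one entry, the list of rows, each a list of 5 numbers: the shift along the tool's x, y, z in units of 40 mm (1.0 is 40 mm), then the turn about the tool's z in units of 5 degrees (1.0 is 5 degrees), then the opening in per cent of the stroke, from 0 (shut) to 100 (fully open). In form: [[[dx, dy, dz, roll, grip], ...]]. A call has 1 to 12 rows; each row shifts and turns the commanded pose from where the row before left it, along the tool's axes as they then stand; what a row does not reach is not made up. A row lasts 1/12 s, in which the tool goes at most 41.7 mm and 7.16 degrees, less where a joint would pass 70% of its speed; a pose out of reach is approached as far as the arm can. A call is refused whole if a number of a shift passes 1 or a number of a turn 1, either way. A call with a gripper value outside its range is refused whole. The fingers move at their own pace and stop on an object; FORCE is the grip in N (left out, the last holds). Time passes only in rows, so rows that do not move let the fingers close. It gives the time, the measured TCP pose, the force, the opening and the grip force at its end, in the units of the state.
- env.get_state(): the state, without advancing time (a new reading comes with each control period).
- env.camera(name): name is "scene" or "top"; returns a dict with "color" (480x640x3 uint8, red, green, blue), "fx", "fy", "cx", "cy" (pixels), "world_to_cam" (4x4, takes a point from world to camera coordinates). Camera axes: x right, y down, z forward; pixel columns grow to the right and rows downward; lengths in m; the calibration is good to about 2 mm. A picture is of the moment at which its call begins. There is no depth.
- env.finish_job(): hands the job in; it is judged then, once.
The state is a dict: "time": time; "joints": joint angles; "joint_velocities": joint speeds; "tau": joint torques, N m; "tcp_pos": TCP position; "eef_rot": TCP orientation; "wrist_force": force on the tool from outside, world axes, zero at the start; "wrist_torque": the same for the moment, N m; "grip_width": finger opening in m; "finger_force": force on a finger pad.
Only numpy, scipy, OpenCV 4.12 (cv2) and the standard library are available. Lean on these libraries where they do the work, as an engineer would, in place of code of your own. Each camera call takes 0.05 s, during which the arm holds its last target. There are 200 camera calls.

## Working session

There is one attempt and no reset: what is moved stays moved. The work goes in short steps, Python scripts to look and compute and a shell command to move; the robot and the scene stay as the last step left them, time stands still between calls to the robot, and variables do not carry over. Pictures are saved under pics/ and viewed, at most 14 in all, crops included, and the job is handed in when it is done.

```bash
mkdir -p pics
python3 - <<'E'
from station import env
import cv2
for n in("scene","top"):
    c=env.camera(n); cv2.imwrite(f"pics/{n}0.png",c["color"][:,:,::-1]); print(n,c["fx"],c["fy"],c["cx"],c["cy"],c["world_to_cam"].round(4).tolist() if hasattr(c["world_to_cam"],"round") else c["world_to_cam"])
s=env.get_state(); print({k:s[k] for k in("time","tcp_pos","eef_rot","grip_width")})
E
```

```text
scene 448.057390840793 448.057390840793 323.3634723951549 240.94739900870758 [[-0.8444, 0.5353, -0.018, 0.439], [0.3072, 0.4565, -0.835, -0.1414], [-0.4388, -0.7107, -0.5499, 1.1027], [0.0, 0.0, 0.0, 1.0]]
top 487.5152981413426 487.5152981413426 322.21260336167705 238.45878976874167 [[0.0269, -0.9996, -0.0017, 0.0191], [-0.9937, -0.0265, -0.1091, 0.5492], [0.109, 0.0046, -0.994, 0.8463], [0.0, 0.0, 0.0, 1.0]]
{'time': 0.1, 'tcp_pos': array([ 0.3070007 , -0.65589152,  0.19734349]), 'eef_rot': array([-1.79883507e+02,  6.44054118e-03,  2.50849269e+01]), 'grip_width': 0.08501974940428562}
```

View pics/scene0.png

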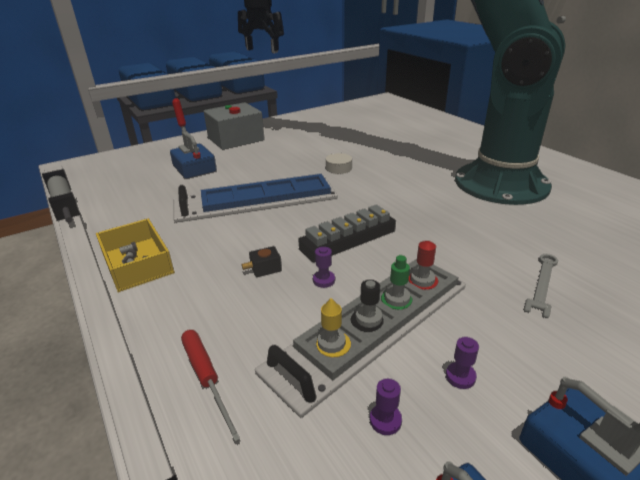

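View pics/top0.png

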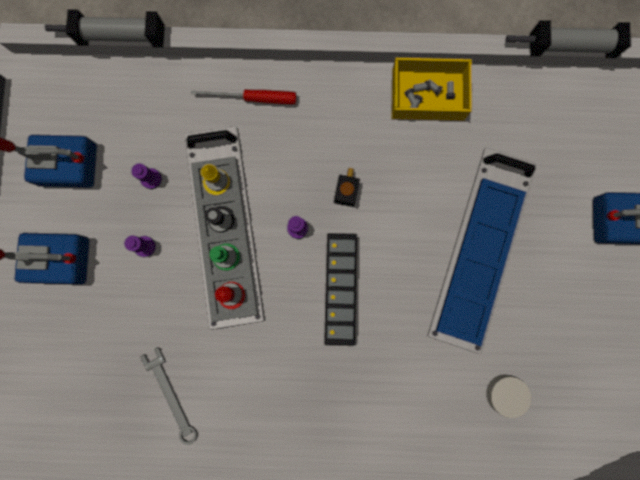

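Top view: the store rack is on the left, with its handle at (212,138). From the handle the pins are yellow (214,178), black (219,217), green (224,256) and red (230,294). The fixture is on the right, with its handle at (509,163). Possible mix-ups:
- purple pins at (146,176), (140,245) and (297,228)
- yellow bin at (432,90)
- red screwdriver at (270,97)
- blue clamps at (60,160), (50,258) and (618,218)

I choose the pins standing on pads in the grey rack.

```bash
cat > h.py <<'E'
from station import env
import cv2, numpy as np
def cam(n):
    c=env.camera(n); c["K"]=np.array([[c["fx"],0,c["cx"]],[0,c["fy"],c["cy"]],[0,0,1]]); c["bgr"]=c["color"][:,:,::-1].copy()
    c["hsv"]=cv2.cvtColor(c["bgr"],cv2.COLOR_BGR2HSV); c["P"]=c["K"]@np.array(c["world_to_cam"])[:3]; return c
def onplane(c,uv,z):
    P=c["P"]; H=np.c_[P[:,0],P[:,1],P[:,2]*z+P[:,3]]
    return cv2.perspectiveTransform(np.float64(uv).reshape(-1,1,2),np.linalg.inv(H)).reshape(-1,2)
def proj(c,X):
    p=c["P"]@np.r_[X,1]; return p[:2]/p[2]
def blobs(m,amin=30):
    n,l,s,cen=cv2.connectedComponentsWithStats(m.astype(np.uint8)); return [(l==i,s[i],cen[i]) for i in range(1,n) if s[i,4]>=amin]
E
python3 - <<'E'
from h import *
T=cam("top");S=cam("scene")
h=T["hsv"]
m=(h[...,0]>100)&(h[...,0]<125)&(h[...,1]>120); m[:, :420]=0; m[:,560:]=0
b=max(blobs(m),key=lambda x:x[1][4]); cn=cv2.findContours(b[0].astype(np.uint8),0,1)[0][0]
print("fix top",cv2.minAreaRect(onplane(T,cn,.028).astype(np.float32)))
h2=S["hsv"]; m=(h2[...,0]>100)&(h2[...,0]<125)&(h2[...,1]>120); m[:172]=0;m[215:]=0;m[:,:198]=0;m[:,345:]=0
b=max(blobs(m),key=lambda x:x[1][4]); cn=cv2.findContours(b[0].astype(np.uint8),0,1)[0][0]
print("fix scene",cv2.minAreaRect(onplane(S,cn,.028).astype(np.float32)))
R={"red":lambda h:((h[...,0]<8)|(h[...,0]>172)),"yellow":lambda h:(h[...,0]>18)&(h[...,0]<32),"green":lambda h:(h[...,0]>45)&(h[...,0]<80)}
for k,f in R.items():
    m=f(T["hsv"])&(T["hsv"][...,1]>120); m[:, :190]=0;m[:,260:]=0;m[:130]=0;m[325:]=0
    pts=np.argwhere(m)[:,::-1].astype(np.float32); w=onplane(T,pts,.023).astype(np.float32)
    print(k,"top n",len(pts),"pad circle",cv2.minEnclosingCircle(w))
    m=f(S["hsv"])&(S["hsv"][...,1]>120); m[:235]=0;m[360:]=0;m[:,:310]=0;m[:,450:]=0
    for x in blobs(m): print("   scene",x[1].tolist(),x[2].round(1), onplane(S,x[2],.023).round(3))
c=T["bgr"][120:355,180:545]
a=cv2.resize(T["bgr"][120:335,180:270],None,fx=2.7,fy=2.7,interpolation=2); d=cv2.resize(S["bgr"][225:405,255:470],None,fx=2.5,fy=2.5,interpolation=2)
o=np.zeros((590,790,3),np.uint8); o[:a.shape[0],:a.shape[1]]=a; o[:d.shape[0],245:245+d.shape[1]]=d
cv2.imwrite("pics/crop.png",o)
E
```

```text
fix top ((0.5168517231941223, -0.2518841624259949), (0.08135081082582474, 0.28959760069847107), 73.1498031616211)
fix scene ((0.5190012454986572, -0.25241267681121826), (0.07385777682065964, 0.2860431373119354), 73.2926254272461)
red top n 417 pad circle ((0.5804318189620972, 0.20618222653865814), 0.1614728420972824)
   scene [418, 241, 18, 25, 365] [426.  253.1] [[0.386 0.141]]
   scene [415, 277, 23, 12, 65] [429.8 284.7] [[0.444 0.212]]
yellow top n 459 pad circle ((0.6584028601646423, 0.225258469581604), 0.08058451861143112)
   scene [321, 299, 21, 32, 509] [330.9 315.4] [[0.622 0.183]]
   scene [316, 334, 35, 23, 224] [336.8 348.8] [[0.652 0.245]]
green top n 338 pad circle ((0.6154627799987793, 0.20984667539596558), 0.1263481080532074)
   scene [397, 256, 8, 6, 35] [400.6 258.3] [[0.435 0.128]]
   scene [392, 264, 17, 9, 76] [400.3 268.7] [[0.456 0.151]]
   scene [382, 294, 22, 15, 47] [390.1 303.1] [[0.529 0.211]]
```

View pics/crop.png

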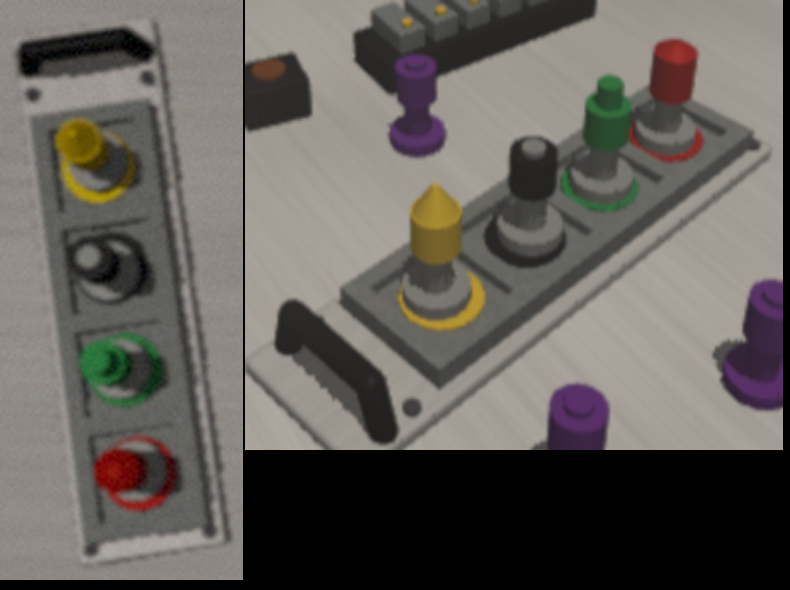

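The crop confirms it: yellow, black, green and red counted from the store handle, each on its own pad. So the fixture order from its handle is red, green, black, yellow.

Run:
```python
from h import *
from scipy.optimize import least_squares
T=cam("top");S=cam("scene")
q=np.array([(33,118),(152,101),(218,533),(88,548)])/2.7+[180,120]
w=onplane(T,q,.028); print("corners",w.round(4).tolist()); print(cv2.minAreaRect(w.astype(np.float32)))
F={"red":(lambda h:((h[...,0]<8)|(h[...,0]>172)),(232,295)),"yellow":(lambda h:(h[...,0]>18)&(h[...,0]<32),(216,180)),"green":(lambda h:(h[...,0]>45)&(h[...,0]<80),(225,257))}
capS={"red":(.087-.0,427-1,253),"yellow":(0,331,318),"green":(0,400.3,268.5)}
for k,(f,c) in F.items():
    m=f(T["hsv"])&(T["hsv"][...,1]>90); mm=np.zeros_like(m); mm[c[1]-20:c[1]+20,c[0]-20:c[0]+20]=1; m&=mm
    w=onplane(T,np.argwhere(m)[:,::-1],.023)
    hull=cv2.convexHull(w.astype(np.float32))[:,0]
    # pad arc: world -y, -x side is unhidden by the pin
    c0=hull.mean(0)
    r=least_squares(lambda p:np.hypot(*(hull-p).T)-.025,c0,loss="soft_l1",f_scale=.001)
    print(k,"pad",r.x.round(4),len(hull))
    m=f(S["hsv"])&(S["hsv"][...,1]>90); m[:235]=0;m[365:]=0;m[:,:310]=0;m[:,450:]=0
    # pad in scene: largest low blob
    bl=sorted(blobs(m,40),key=lambda x:x[2][1]); p=bl[-1]
    w=onplane(S,np.argwhere(p[0])[:,::-1],.023); hull=cv2.convexHull(w.astype(np.float32))[:,0]
    r=least_squares(lambda p:np.hypot(*(hull-p).T)-.025,hull.mean(0),loss="soft_l1",f_scale=.001); print("  scene pad",r.x.round(4))
# black: stud top z=.091
for k,uvT,uvS in [("blackstud",(92/2.7+180,258/2.7+120),((533-245)/2.5+255,147/2.5+225))]:
    print(k,onplane(T,uvT,.091),onplane(S,uvS,.091))
    X=cv2.triangulatePoints(T["P"],S["P"],np.float64(uvT),np.float64(uvS)); print((X[:3]/X[3]).T)
print("red top",onplane(T,(122/2.7+180,472/2.7+120),.093),"green",onplane(T,(105/2.7+180,357/2.7+120),.1),"yel",onplane(T,(76/2.7+180,137/2.7+120),.1))
```

```text
corners [[0.6802, 0.2758], [0.6942, 0.1955], [0.4052, 0.1389], [0.3932, 0.2236]]
((0.5427342057228088, 0.20734426379203796), (0.2950483560562134, 0.0855456218123436), 10.302855491638184)
red pad [0.4432 0.1954] 31
  scene pad [0.444  0.1952]
yellow pad [0.6498 0.2329] 29
  scene pad [0.6509 0.2335]
green pad [0.5128 0.2092] 28
  scene pad [0.512  0.2066]
blackstud [[0.57570122 0.21632507]] [[0.57874728 0.22123283]]
[[0.57604424 0.21737186 0.08721505]]
red top [[0.44397449 0.19081589]] green [[0.51347327 0.20319142]] yel [[0.65011519 0.22809348]]
```

```bash
python3 -m pendant '[[[0.68,-0.7,0,1,100],[0.68,-0.7,0,1,100],[0.68,-0.7,0,1,100],[0.68,-0.7,0,1,100],[0.7,-0.7,0,1,100],[0,-0.9,0,0,100],[0,-0.9,0,0,100],[0,-0.9,0,0,100],[0,-0.9,0,0,100],[0,-0.9,0,0,100],[0,-0.9,0,0,100],[0,-0.9,0,0,100]]]'
```

```text
time: 1.3
tcp_pos: [0.4018, -0.2337, 0.1986]
eef_rot: [180.0, -0.0, 0.1]
wrist_force: [0.9, -0.7, -0.8]
grip_width: 0.0852
finger_force: 0.0
```

```bash
python3 -m pendant '[[[0.3,-0.9,0,0,100],[0.3,-0.9,0,0,100],[0.3,-0.9,0,0,100],[0.15,-0.9,0,0,100],[0,-0.9,0,0,100],[0,-0.9,0,0,100],[0,-0.9,0,0,100],[0,-0.9,0,0,100],[0,-0.9,0,0,100],[0,-0.9,0,0,100],[0,-0.9,0,0,100],[0,-0.5,0,0,100]]]'; python3 -m pendant '[[[0,0,0,0,100],[0,0,0,0,100]]]'
```

```text
time: 2.3
tcp_pos: [0.4433, 0.1859, 0.1989]
eef_rot: [-179.8, -0.1, 0.4]
wrist_force: [-0.5, -0.8, 0.2]
grip_width: 0.0854
finger_force: 0.0
time: 2.47
tcp_pos: [0.4432, 0.1821, 0.1985]
eef_rot: [-180.0, -0.0, 0.3]
wrist_force: [-0.4, -0.7, 0.7]
grip_width: 0.0852
finger_force: 0.0
```

```bash
python3 -m pendant '[[[0,-0.28,0.3,0,70],[0,0,0.6,0,70],[0,0,0.6,0,70],[0,0,0.6,0,70],[0,0,0.6,0,70],[0,0,0.5,0,70],[0,0,0.35,0,70],[0,0,0,0,70],[0,0,0,0,70]]]' 40
python3 - <<'E'
from h import *
T=cam("top");S=cam("scene")
a=cv2.resize(S["bgr"][190:330,350:480],None,fx=3,fy=3,interpolation=2); b=cv2.resize(T["bgr"][230:370,170:300],None,fx=3,fy=3,interpolation=2)
cv2.imwrite("pics/g1.png",np.hstack([a,b]))
E
```

```text
time: 3.22
tcp_pos: [0.4431, 0.19, 0.0561]
eef_rot: [179.9, 0.1, -0.0]
wrist_force: [-0.6, 0.3, 0.3]
grip_width: 0.0603
finger_force: 0.0
```

View pics/g1.png

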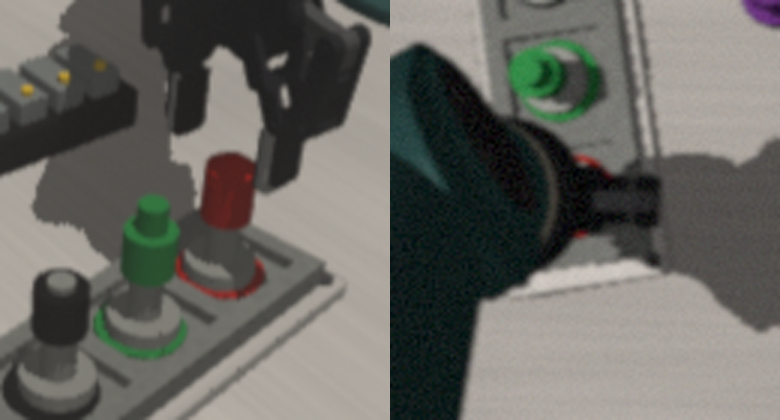

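Run:
```python
from h import *
S=cam("scene");s=env.get_state();print(s["tcp_pos"],s["eef_rot"],s["grip_width"])
p=s["tcp_pos"]
for n,X in [("tcp",p),("L",p+[0,-.03,0]),("R",p+[0,.03,0]),("capbot",[.4436,.193,.061]),("captop",[.4436,.193,.099]),("pad",[.4436,.195,.023])]:
    print(n,((proj(S,np.array(X))-[350,190])*3).round())
```

```text
[0.44422661 0.19163703 0.05745239] [-1.79965933e+02 -1.07873845e-01  1.92011594e-02] 0.05969854069883532
tcp [221. 216.]
L [184. 190.]
R [260. 243.]
capbot [224. 211.]
captop [231. 153.]
pad [219. 268.]
```

Run:
```python
from h import *
S=cam("scene");T=cam("top");p=env.get_state()["tcp_pos"]
def crop(c,u,v,w,hh,f):
    im=cv2.resize(c["bgr"][v:v+hh,u:u+w],None,fx=f,fy=f,interpolation=2); im=cv2.convertScaleAbs(im,alpha=1.7,beta=15)
    for X in (p+[0,-.03,0],p+[0,.03,0],p):
        q=((proj(c,X)-[u,v]+.5)*f).astype(int); cv2.drawMarker(im,tuple(int(i) for i in q),(255,0,255),1,14,1)
    return im
cv2.imwrite("pics/g2.png",np.hstack([crop(S,385,160,90,130,4.4),crop(T,200,230,90,130,4.4)]))
```

```text
(no output)
```

View pics/g2.png

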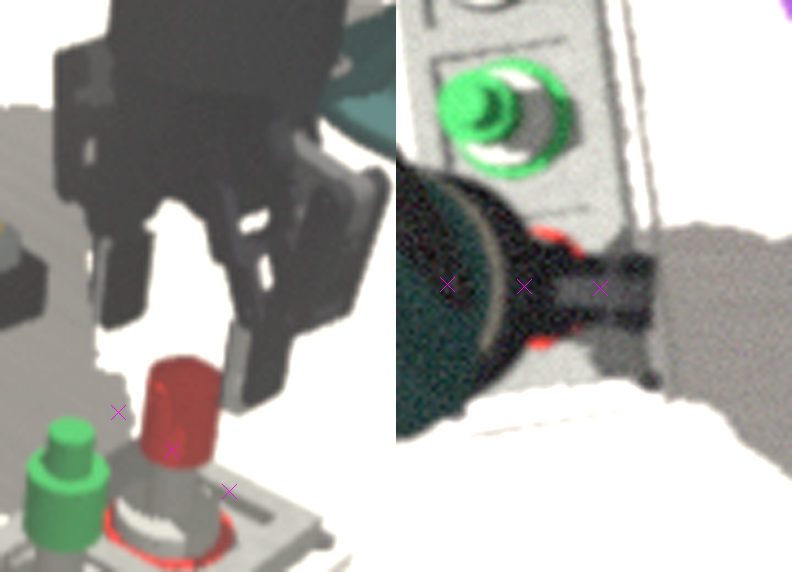

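Run:
```python
from h import *
S=cam("scene");T=cam("top");print(proj(S,np.array([.307,-.657,.198])),proj(S,np.array([.307,-.657,.211])), proj(S,np.array([.307,-.657,.24])))
s=env.get_state();print(s["time"],s["joints"].round(2),s["tcp_pos"],s["wrist_force"],s["grip_width"])
p=s["tcp_pos"]
for z in (0,.013,.025,.04): print(z,(proj(S,p+[0,-.03,z])-[385,160])*4.4,(proj(S,p+[0,.03,z])-[385,160])*4.4)
```

```text
[264.0468597  67.81741  ] [263.64571543  63.19103488] [262.73499178  52.68770839]
3.5667 [ -27.11   30.33   -2.22  128.66    3.14   20.95 -121.88] [0.44385091 0.19216015 0.05721298] [-0.69309491 -0.61978745 -1.16409982] 0.05965998729331009
0 [117.15638747 410.96455036] [228.32374121 489.3573232 ]
0.013 [120.22558544 383.10386279] [232.69399035 460.61453077]
0.025 [123.11079998 356.9132874 ] [236.80675315 433.5652062 ]
0.04 [126.78975822 323.51749243] [242.05728813 399.0328415 ]
```

The picture shows the fingertips about 40 mm higher than the reported TCP, level with the cap top: seen at (122,325) and (250,405) in the crop, predicted at (117,411) and (228,489). I'll go down a step that is safe either way and look again.

```bash
python3 -m pendant '[[[0,0,0.15,0,70],[0,0,0.15,0,70],[0,0,0.15,0,70],[0,0,0,0,70],[0,0,0,0,70]]]'
python3 - <<'E'
from h import *
S=cam("scene");p=env.get_state()["tcp_pos"];print(p)
u,v,w,hh,f=385,160,90,130,4.4
im=cv2.convertScaleAbs(cv2.resize(S["bgr"][v:v+hh,u:u+w],None,fx=f,fy=f,interpolation=2),alpha=1.7,beta=15)
for z in (0,.02,.04):
  for y in (-.03,.03):
    q=((proj(S,p+[0,y,z])-[u,v]+.5)*f).astype(int); cv2.drawMarker(im,tuple(int(i) for i in q),(255,0,255),1,12,1)
cv2.imwrite("pics/g3.png",im)
E
```

```text
time: 3.98
tcp_pos: [0.4428, 0.1917, 0.0377]
eef_rot: [180.0, 0.1, 0.1]
wrist_force: [1.2, 0.9, -0.3]
grip_width: 0.0598
finger_force: 0.0
[0.4429883  0.19188241 0.03794571]
```

View pics/g3.png

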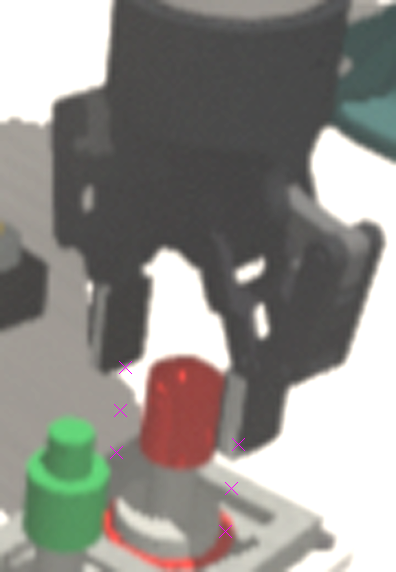

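The tips again sit 40 mm above the reported TCP, so the reported z is low by about 40 mm at this opening. I'll trust the picture: 16 mm lower, then close gently.

```bash
python3 -m pendant '[[[0,0,0.15,0,70],[0,0,0.15,0,60],[0,0,0.1,0,50],[0,0,0,0,45],[0,0,0,0,40],[0,0,0,0,36],[0,0,0,0,32],[0,0,0,0,28],[0,0,0,0,24],[0,0,0,0,20],[0,0,0,0,15],[0,0,0,0,15]]]' 40
python3 -m pendant '[[[0,0,0,0,10],[0,0,0,0,10],[0,0,0,0,10]]]'
python3 - <<'E'
from h import *
S=cam("scene")
im=cv2.convertScaleAbs(cv2.resize(S["bgr"][160:290,385:475],None,fx=4.4,fy=4.4,interpolation=2),alpha=1.7,beta=15)
cv2.imwrite("pics/g4.png",im)
E
```

```text
time: 5.03
tcp_pos: [0.4435, 0.1922, 0.0226]
eef_rot: [-180.0, -0.0, 0.1]
wrist_force: [0.3, 0.3, 1.3]
grip_width: 0.0271
finger_force: 39.3
time: 5.28
tcp_pos: [0.4434, 0.1922, 0.0226]
eef_rot: [-180.0, -0.0, 0.1]
wrist_force: [-1.0, 1.5, 3.2]
grip_width: 0.027
finger_force: 39.4
```

View pics/g4.png

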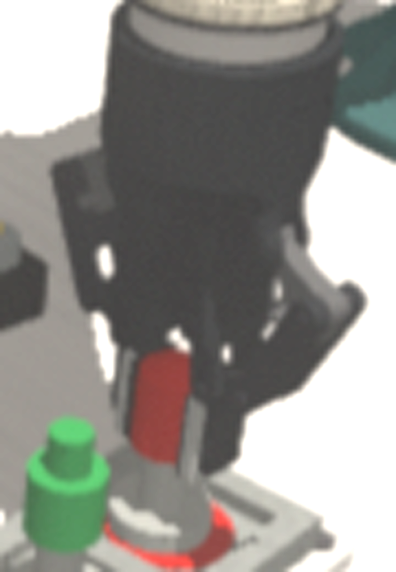

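The cap is held (width 27 mm, 39 N) with the pads spanning it. The pin's underside is now at about the reported TCP z. I'll lift and check how it sits.

```bash
python3 -m pendant '[[[0,0,-0.1,0,10],[0,0,-0.2,0,10],[0,0,-0.4,0,10],[0,0,-0.5,0,10],[0,0,-0.5,0,10],[0,0,-0.5,0,10],[0,0,-0.4,0,10],[0,0,0,0,10],[0,0,0,0,10]]]'
python3 - <<'E'
from h import *
S=cam("scene");p=env.get_state()["tcp_pos"];print(p)
u,v,w,hh,f=375,100,110,150,4
im=cv2.convertScaleAbs(cv2.resize(S["bgr"][v:v+hh,u:u+w],None,fx=f,fy=f,interpolation=2),alpha=1.7,beta=15)
for z in (0,.01,.05,.076):
    q=((proj(S,p+[0,0,z])-[u,v]+.5)*f).astype(int); cv2.drawMarker(im,tuple(int(i) for i in q),(255,0,255),1,12,1)
cv2.imwrite("pics/g5.png",im)
E
```

```text
time: 6.08
tcp_pos: [0.4435, 0.1916, 0.127]
eef_rot: [-180.0, -0.1, 0.0]
wrist_force: [-0.4, 0.1, -2.0]
grip_width: 0.0271
finger_force: 39.7
[0.44269937 0.19134007 0.12613522]
```

View pics/g5.png

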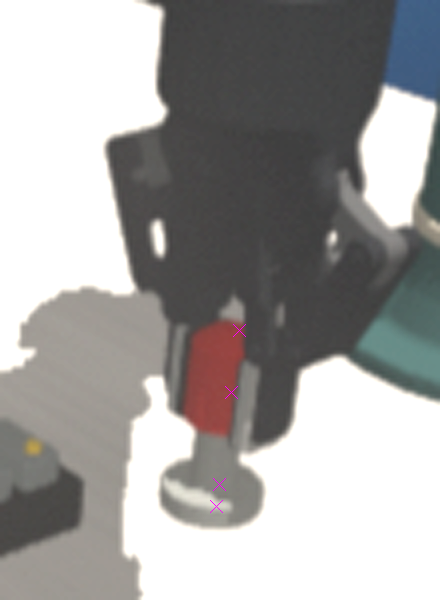

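The pin is lifted and its foot sits near the reported TCP (marker at (216,507), foot centre about (212,495)). It may lean slightly. Next I carry it over the fixture pocket beside the handle and measure there.

```bash
python3 -m pendant '[[[0.1,0.25,0,0,10],[0.2,0.5,0,0,10],[0.25,0.6,0,0,10],[0.25,0.65,0,0,10],[0.25,0.65,0,0,10],[0.25,0.65,0,0,10],[0.25,0.65,0,0,10],[0.25,0.65,0,0,10],[0.25,0.65,0,0,10],[0.25,0.65,0,0,10],[0.25,0.65,0,0,10],[0.25,0.65,0,0,10]]]'
python3 -m pendant '[[[0.25,0.65,0,0,10],[0.25,0.65,0,0,10],[0.25,0.65,0,0,10],[0.25,0.65,0,0,10],[0.25,0.65,0,0,10],[0.2,0.65,0,0,10],[0.2,0.55,0,0,10],[0.12,0.3,0,0,10],[0,0,0,0,10],[0,0,0,0,10]]]'
python3 - <<'E'
from h import *
S=cam("scene");T=cam("top");p=env.get_state()["tcp_pos"];print(p)
t=np.array([.618,-.2825,.020])
def crop(c,w,hh,f):
    u,v=(proj(c,p+[0,0,.02])-[w/2,hh/2]).astype(int); u=max(u,0);v=max(v,0)
    im=cv2.convertScaleAbs(cv2.resize(c["bgr"][v:v+hh,u:u+w],None,fx=f,fy=f,interpolation=2),alpha=1.7,beta=15)
    for X,col in [(p+[0,0,z],(255,0,255)) for z in(0,.01,.038,.064)]+[(t,(0,255,255))]:
        q=((proj(c,X)-[u,v]+.5)*f).astype(int); cv2.drawMarker(im,tuple(int(i) for i in q),col,1,10,1)
    return im
cv2.imwrite("pics/g6.png",np.hstack([crop(S,75,110,5.2),crop(T,75,110,5.2)]))
E
```

```text
time: 7.13
tcp_pos: [0.5544, -0.0983, 0.1246]
eef_rot: [180.0, 0.2, 0.0]
wrist_force: [-0.3, 1.4, -1.8]
grip_width: 0.0269
finger_force: 39.7
time: 7.97
tcp_pos: [0.6254, -0.2858, 0.1248]
eef_rot: [-179.9, 0.2, 0.0]
wrist_force: [0.3, 1.5, -1.8]
grip_width: 0.0271
finger_force: 39.7
[ 0.62595465 -0.28310651  0.12543302]
```

View pics/g6.png

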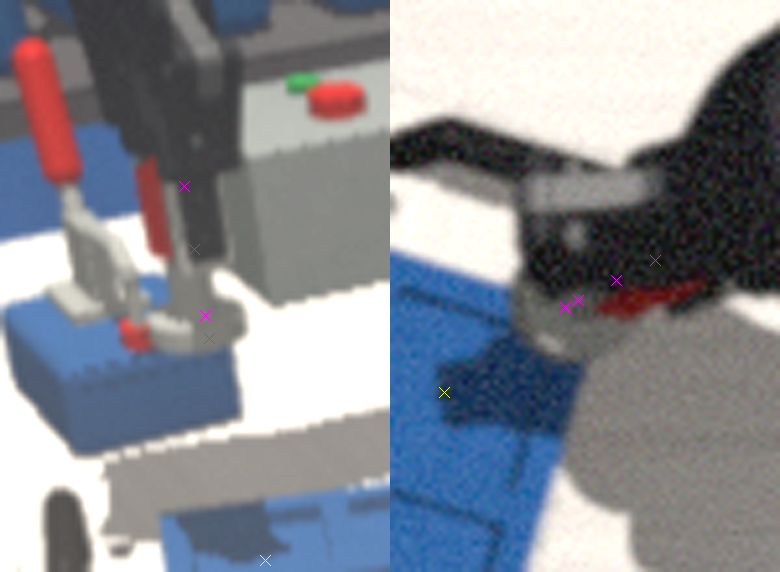

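Foot centre coincides with the reported TCP to about 2 mm (top view, foot at (576,298) against the marker at (572,304)), and the pin is upright. It needs to go 10 mm in -x, then down.

```bash
python3 -m pendant '[[[-0.25,0,0.2,0,10],[0,0,0.4,0,10],[0,0,0.5,0,10],[0,0,0.5,0,10],[0,0,0.4,0,10],[0,0,0.3,0,10],[0,0,0.15,0,10],[0,0,0,0,10],[0,0,0,0,10]]]'
```

```text
time: 8.82
tcp_pos: [0.6172, -0.2851, 0.0287]
eef_rot: [-180.0, -0.0, 0.1]
wrist_force: [0.3, -0.1, -1.2]
grip_width: 0.0268
finger_force: 39.7
```

```bash
python3 -m pendant '[[[0,0,0.07,0,10],[0,0,0.05,0,10],[0,0,0.03,0,10],[0,0,0.02,0,10],[0,0,0,0,10]]]'; python3 -m pendant '[[[0,0,0.02,0,10],[0,0,0.02,0,10],[0,0,0,0,10]]]'
```

```text
time: 9.23
tcp_pos: [0.6168, -0.2858, 0.0217]
eef_rot: [180.0, -0.0, 0.1]
wrist_force: [-1.0, -0.5, -2.5]
grip_width: 0.0268
finger_force: 39.7
time: 9.48
tcp_pos: [0.6167, -0.2857, 0.0199]
eef_rot: [-180.0, 0.0, 0.1]
wrist_force: [0.1, -0.1, -1.2]
grip_width: 0.027
finger_force: 39.7
```

Run:
```python
from h import *
S=cam("scene");T=cam("top");s=env.get_state();print(s["tcp_pos"],s["wrist_force"])
def crop(c,X,w,hh,f):
    u,v=(proj(c,X)-[w/2,hh/2]).astype(int)
    return cv2.convertScaleAbs(cv2.resize(c["bgr"][v:v+hh,u:u+w],None,fx=f,fy=f,interpolation=2),alpha=1.7,beta=15)
X=np.array([.6,-.28,.03])
cv2.imwrite("pics/g7.png",np.hstack([crop(S,X,75,80,5.2),crop(T,X,75,80,5.2)]))
```

```text
[ 0.6167782  -0.28575562  0.01995788] [ 0.22426256 -0.32022631 -1.51329117]
```

View pics/g7.png

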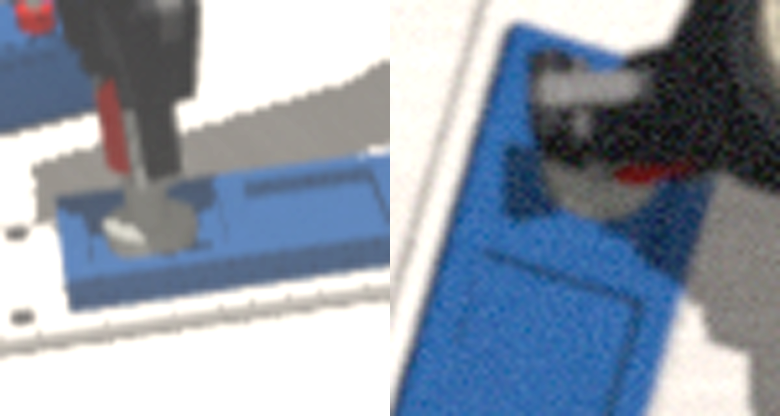

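The pin is over the pocket beside the handle, with its foot inside the walls in both views. I'll feel for the floor.

```bash
for i in 1; do python3 -m pendant '[[[0,0,0.02,0,10],[0,0,0.01,0,10],[0,0,0,0,10]]]'|grep -E "tcp|wrist"; done; python3 -m pendant '[[[0,0,0.02,0,10],[0,0,0.01,0,10],[0,0,0,0,10]]]'|grep -E "tcp|wrist"
```

```text
tcp_pos: [0.6169, -0.2858, 0.0197]
wrist_force: [-1.5, 0.6, 4.9]
tcp_pos: [0.617, -0.2858, 0.0196]
wrist_force: [-3.4, 1.9, 11.6]
```

Floor felt: 12 N at z 0.0196. I'll ease off, open and rise.

```bash
python3 -m pendant '[[[0,0,-0.02,0,20],[0,0,0,0,30],[0,0,0,0,40],[0,0,0,0,50],[0,0,0,0,60],[0,0,0,0,70],[0,0,0,0,70],[0,0,-0.2,0,70],[0,0,-0.4,0,70],[0,0,-0.7,0,70],[0,0,-0.7,0,70],[0,0,-0.65,0,70]]]'
python3 -m pendant '[[[-0.08,-0.3,0,0,70],[-0.14,-0.65,0,0,70],[-0.15,-0.7,0,0,70],[-0.15,-0.7,0,0,70],[-0.15,-0.7,0,0,70],[-0.15,-0.7,0,0,70],[-0.15,-0.7,0,0,70],[-0.15,-0.7,0,0,70],[-0.15,-0.7,0,0,70],[-0.15,-0.7,0,0,70],[-0.15,-0.7,0,0,70],[-0.15,-0.7,0,0,70]]]'|grep tcp
python3 -m pendant '[[[-0.15,-0.7,0,0,70],[-0.15,-0.7,0,0,70],[-0.15,-0.7,0,0,70],[-0.15,-0.7,0,0,70],[-0.15,-0.7,0,0,70],[-0.13,-0.55,0,0,70],[0,-0.3,0,0,70],[0,0,0,0,70],[0,0,0,0,70]]]'|grep tcp
python3 - <<'E'
from h import *
T=cam("top");S=cam("scene")
a=cv2.resize(T["bgr"][140:260,450:545],None,fx=4,fy=4,interpolation=2); b=cv2.resize(S["bgr"][120:240,190:290],None,fx=4,fy=4,interpolation=2)
cv2.imwrite("pics/r1.png",cv2.convertScaleAbs(np.hstack([a,b]),alpha=1.5))
E
```

```text
time: 11.08
tcp_pos: [0.6169, -0.2858, 0.1261]
eef_rot: [180.0, -0.0, 0.1]
wrist_force: [0.9, -0.1, 0.7]
grip_width: 0.0598
finger_force: 0.0
tcp_pos: [0.547, 0.0336, 0.1247]
tcp_pos: [0.5124, 0.2057, 0.1245]
```

View pics/r1.png

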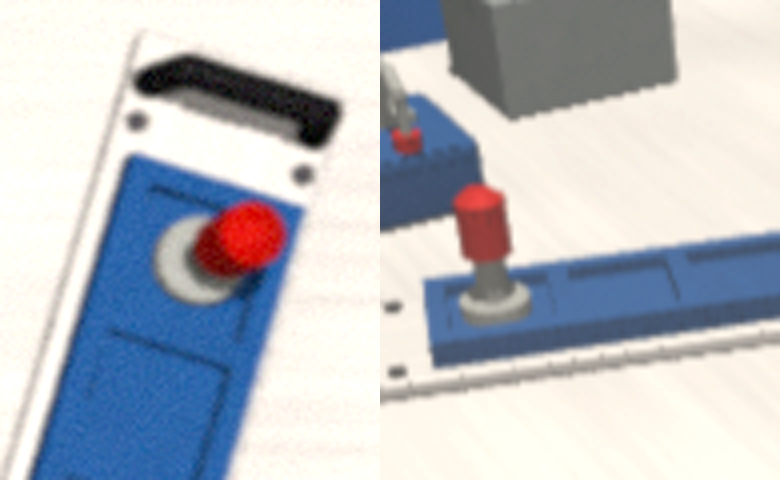

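Red stands upright inside the first pocket: foot at (200,260) in the top crop, clear of the walls. Now green, by the same recipe.

```bash
python3 -m pendant '[[[0,0,0.2,0,70],[0,0,0.4,0,70],[0,0,0.5,0,70],[0,0,0.5,0,70],[0,0,0.4,0,70],[0,0,0.3,0,70],[0,0,0.15,0,70],[0,0,0.1,0,70],[0,0,0,0,70]]]'
python3 -m pendant '[[[0,0,0,0,60],[0,0,0,0,50],[0,0,0,0,45],[0,0,0,0,40],[0,0,0,0,36],[0,0,0,0,32],[0,0,0,0,28],[0,0,0,0,24],[0,0,0,0,20],[0,0,0,0,15],[0,0,0,0,10],[0,0,0,0,10]]]' 40
python3 -m pendant '[[[0,0,0,0,10],[0,0,-0.1,0,10],[0,0,-0.2,0,10],[0,0,-0.4,0,10],[0,0,-0.5,0,10],[0,0,-0.5,0,10],[0,0,-0.5,0,10],[0,0,-0.4,0,10],[0,0,0,0,10],[0,0,0,0,10]]]'
```

```text
time: 13.68
tcp_pos: [0.512, 0.2055, 0.0218]
eef_rot: [180.0, 0.0, 0.0]
wrist_force: [-1.5, 0.4, -0.1]
grip_width: 0.0594
finger_force: 0.0
time: 14.68
tcp_pos: [0.5126, 0.2068, 0.023]
eef_rot: [-179.9, -0.1, 0.1]
wrist_force: [0.2, 1.7, 6.1]
grip_width: 0.0269
finger_force: 39.1
time: 15.52
tcp_pos: [0.5123, 0.2058, 0.127]
eef_rot: [-180.0, -0.1, 0.1]
wrist_force: [-0.2, 0.4, -1.6]
grip_width: 0.0266
finger_force: 39.5
```

```bash
python3 -m pendant '[[[0.02,0.25,0,0,10],[0.05,0.5,0,0,10],[0.06,0.65,0,0,10],[0.06,0.65,0,0,10],[0.06,0.65,0,0,10],[0.06,0.65,0,0,10],[0.06,0.65,0,0,10],[0.06,0.65,0,0,10],[0.06,0.65,0,0,10],[0.06,0.65,0,0,10],[0.06,0.65,0,0,10],[0.06,0.65,0,0,10]]]'|grep tcp
python3 -m pendant '[[[0.06,0.65,0,0,10],[0.06,0.65,0,0,10],[0.06,0.65,0,0,10],[0.06,0.65,0,0,10],[0.04,0.65,0,0,10],[0.03,0.6,0,0,10],[0.02,0.4,0,0,10],[0,0.2,0,0,10],[0,0,0,0,10],[0,0,0,0,10]]]'
```

```text
tcp_pos: [0.5373, -0.0861, 0.1247]
time: 17.35
tcp_pos: [0.552, -0.2608, 0.1256]
eef_rot: [-179.9, 0.1, 0.1]
wrist_force: [-0.7, 2.0, -1.8]
grip_width: 0.0269
finger_force: 39.6
```

```bash
python3 -m pendant '[[[-0.02,0.03,0.2,0,10],[0,0,0.4,0,10],[0,0,0.5,0,10],[0,0,0.5,0,10],[0,0,0.4,0,10],[0,0,0.3,0,10],[0,0,0.15,0,10],[0,0,0.07,0,10],[0,0,0.05,0,10],[0,0,0.02,0,10],[0,0,0,0,10],[0,0,0,0,10]]]'; python3 -m pendant '[[[0,0,0.02,0,10],[0,0,0.02,0,10],[0,0,0,0,10]]]'|grep -E "tcp|wrist_f"
```

```text
time: 18.35
tcp_pos: [0.5525, -0.2633, 0.0236]
eef_rot: [180.0, -0.1, 0.1]
wrist_force: [-0.1, -0.5, -1.2]
grip_width: 0.0269
finger_force: 39.6
tcp_pos: [0.552, -0.2631, 0.0214]
wrist_force: [-0.3, 0.0, -1.0]
```

```bash
python3 -m pendant '[[[0,0,0.02,0,10],[0,0,0.01,0,10],[0,0,0,0,10]]]'|grep -E "tcp|wrist_f"; python3 -m pendant '[[[0,0,0.02,0,10],[0,0,0,0,10]]]'|grep -E "tcp|wrist_f"; python3 -m pendant '[[[0,0,0.01,0,10],[0,0,0,0,10]]]'|grep -E "tcp|wrist_f"
```

```text
tcp_pos: [0.552, -0.2631, 0.0201]
wrist_force: [-0.4, -0.5, -0.9]
tcp_pos: [0.5521, -0.2631, 0.02]
wrist_force: [-0.9, 1.2, 5.7]
tcp_pos: [0.5521, -0.2631, 0.02]
wrist_force: [-1.0, 1.8, 8.1]
```

```bash
python3 -m pendant '[[[0,0,-0.01,0,20],[0,0,0,0,30],[0,0,0,0,40],[0,0,0,0,50],[0,0,0,0,60],[0,0,0,0,70],[0,0,0,0,70],[0,0,-0.2,0,70],[0,0,-0.4,0,70],[0,0,-0.7,0,70],[0,0,-0.7,0,70],[0,0,-0.65,0,70]]]'
python3 -m pendant '[[[0.03,-0.3,0,0,70],[0.04,-0.65,0,0,70],[0.04,-0.7,0,0,70],[0.04,-0.7,0,0,70],[0.04,-0.7,0,0,70],[0.04,-0.7,0,0,70],[0.04,-0.7,0,0,70],[0.04,-0.7,0,0,70],[0.04,0,0,0,70],[0,0,0,0,70]]]'|grep tcp
python3 - <<'E'
from h import *
T=cam("top");S=cam("scene")
for n,c,X in (("T",T,[.5814,.2206,.091]),("S",S,[.5814,.2206,.091])): print(n,proj(c,np.array(X)))
def crop(c,u,v,w,hh,f,marks=[]):
    im=cv2.convertScaleAbs(cv2.resize(c["bgr"][v:v+hh,u:u+w],None,fx=f,fy=f,interpolation=2),alpha=1.5)
    for X in marks:
        q=((proj(c,np.array(X))-[u,v]+.5)*f).astype(int); cv2.drawMarker(im,tuple(int(i) for i in q),(255,0,255),1,9,1)
    return im
M=[[.5814,.2206,.023],[.5814,.2206,.091]]
a=crop(T,195,195,50,50,7.8,M); b=crop(S,345,270,50,70,5.57,M); b=cv2.resize(S["bgr"][270:340,345:395],(390,546),interpolation=2)
b=crop(S,345,275,50,60,6.5,M)
d=crop(T,445,145,95,95,4.1); e=crop(S,190,120,120,120,3.25)
def pad(i): o=np.zeros((300,390,3),np.uint8); i=cv2.resize(i,None,fx=300/i.shape[0],fy=300/i.shape[0]); o[:,:i.shape[1]]=i[:, :390]; return o
cv2.imwrite("pics/r2.png",np.vstack([np.hstack([pad(a),pad(b)]),np.hstack([pad(d),pad(e)])]))
E
```

```text
time: 20.18
tcp_pos: [0.5519, -0.2631, 0.1269]
eef_rot: [180.0, -0.0, 0.1]
wrist_force: [0.4, 0.5, -0.0]
grip_width: 0.0598
finger_force: 0.0
tcp_pos: [0.5659, -0.0541, 0.1253]
T [211.70979028 212.14059508]
S [368.44889378 284.21561488]
```

View pics/r2.png

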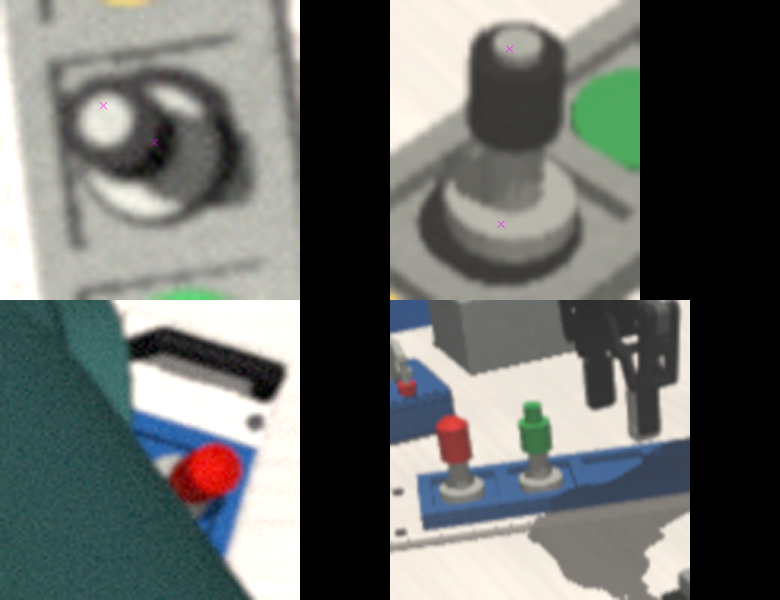

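Green stands upright in its pocket (scene crop, foot (540,477)). The black pin's stud is about 3.5 mm off the pocket centre in -x, so I aim at (0.578, 0.2195).

```bash
python3 -m pendant '[[[0.05,-0.4,0,0,70],[0.05,-0.7,0,0,70],[0.05,-0.7,0,0,70],[0.05,-0.7,0,0,70],[0.05,-0.7,0,0,70],[0.05,-0.7,0,0,70],[0,-0.7,0,0,70],[0,-0.7,0,0,70],[0,-0.7,0,0,70],[0,-0.6,0,0,70],[0,-0.24,0,0,70],[0,0,0,0,70]]]'|grep tcp
python3 -m pendant '[[[0,0,0,0,70]]]'|grep tcp
```

```text
tcp_pos: [0.5774, 0.2185, 0.1251]
tcp_pos: [0.5775, 0.2144, 0.125]
```

```bash
python3 -m pendant '[[[0,0,0.2,0,70],[0,0,0.4,0,70],[0,0,0.5,0,70],[0,0,0.5,0,70],[0,0,0,0,70],[0,0,0,0,70]]]'|grep tcp
```

```text
tcp_pos: [0.5765, 0.2136, 0.06]
```

```bash
python3 -m pendant '[[[0.03,-0.14,0.2,0,70],[0,0,0.4,0,70],[0,0,0.2,0,70],[0,0,0.13,0,70],[0,0,0,0,70],[0,0,0,0,70]]]'|grep tcp
python3 -m pendant '[[[0,0,0,0,60],[0,0,0,0,50],[0,0,0,0,45],[0,0,0,0,40],[0,0,0,0,36],[0,0,0,0,32],[0,0,0,0,28],[0,0,0,0,24],[0,0,0,0,20],[0,0,0,0,15],[0,0,0,0,10],[0,0,0,0,10]]]' 40
python3 -m pendant '[[[0,0,0,0,10],[0,0,-0.1,0,10],[0,0,-0.2,0,10],[0,0,-0.4,0,10],[0,0,-0.5,0,10],[0,0,-0.5,0,10],[0,0,-0.5,0,10],[0,0,-0.4,0,10],[0,0,0,0,10],[0,0,0,0,10]]]'
```

```text
tcp_pos: [0.5786, 0.2221, 0.0242]
time: 24.2
tcp_pos: [0.5787, 0.2219, 0.0243]
eef_rot: [180.0, -0.0, 0.1]
wrist_force: [-0.7, -2.8, 4.9]
grip_width: 0.0271
finger_force: 39.4
time: 25.03
tcp_pos: [0.5787, 0.2228, 0.1287]
eef_rot: [-179.9, -0.1, 0.1]
wrist_force: [-0.2, -0.2, -2.0]
grip_width: 0.0269
finger_force: 39.6
```

```bash
python3 -m pendant '[[[-0.05,0.25,0,0,10],[-0.1,0.5,0,0,10],[-0.13,0.65,0,0,10],[-0.13,0.65,0,0,10],[-0.13,0.65,0,0,10],[-0.13,0.65,0,0,10],[-0.13,0.65,0,0,10],[-0.13,0.65,0,0,10],[-0.13,0.65,0,0,10],[-0.13,0.65,0,0,10],[-0.13,0.65,0,0,10],[-0.13,0.65,0,0,10]]]'|grep tcp
python3 -m pendant '[[[-0.13,0.65,0,0,10],[-0.13,0.65,0,0,10],[-0.13,0.65,0,0,10],[-0.13,0.65,0,0,10],[-0.13,0.65,0,0,10],[-0.13,0.55,0,0,10],[-0.13,0.35,0,0,10],[-0.01,0.2,0,0,10],[0,0,0,0,10],[0,0,0,0,10],[0,0,0,0,10]]]'
```

```text
tcp_pos: [0.5185, -0.0697, 0.1265]
time: 26.95
tcp_pos: [0.4844, -0.2403, 0.1275]
eef_rot: [-179.9, 0.0, 0.2]
wrist_force: [0.1, 0.9, -1.7]
grip_width: 0.0266
finger_force: 39.6
```

Lowering to about z 0.025, then feeling for the floor (expected near 0.021).

```bash
python3 -m pendant '[[[0,0.03,0.2,0,10],[0,0,0.4,0,10],[0,0,0.5,0,10],[0,0,0.5,0,10],[0,0,0.4,0,10],[0,0,0.3,0,10],[0,0,0.15,0,10],[0,0,0.07,0,10],[0,0,0.03,0,10],[0,0,0,0,10],[0,0,0,0,10]]]'|grep -E "tcp|wrist_f"; python3 -m pendant '[[[0,0,0.02,0,10],[0,0,0.02,0,10],[0,0,0,0,10]]]'|grep -E "tcp|wrist_f"
```

```text
tcp_pos: [0.485, -0.2432, 0.0266]
wrist_force: [0.5, -0.0, -2.5]
tcp_pos: [0.4845, -0.2433, 0.0247]
wrist_force: [-0.8, 0.1, -0.9]
```

```bash
python3 -m pendant '[[[0,0,0.03,0,10],[0,0,0.02,0,10],[0,0,0,0,10]]]'|grep -E "tcp|wrist_f"; python3 -m pendant '[[[0,0,0.02,0,10],[0,0,0,0,10]]]'|grep -E "tcp|wrist_f"; python3 -m pendant '[[[0,0,0.02,0,10],[0,0,0,0,10]]]'|grep -E "tcp|wrist_f"
```

```text
tcp_pos: [0.4842, -0.2431, 0.0223]
wrist_force: [0.1, 0.2, -1.4]
tcp_pos: [0.4843, -0.2431, 0.0215]
wrist_force: [0.6, 0.6, -1.9]
tcp_pos: [0.4844, -0.2432, 0.0213]
wrist_force: [-0.7, 0.8, 2.8]
```

```bash
python3 -m pendant '[[[0,0,0.01,0,10],[0,0,0,0,20],[0,0,0,0,30],[0,0,0,0,40],[0,0,0,0,50],[0,0,0,0,60],[0,0,0,0,70],[0,0,-0.2,0,70],[0,0,-0.4,0,70],[0,0,-0.7,0,70],[0,0,-0.7,0,70],[0,0,-0.62,0,70]]]'
python3 -m pendant '[[[0.1,-0.3,0,0,70],[0.2,-0.6,0,0,70],[0.23,-0.65,0,0,70],[0.23,-0.65,0,0,70],[0.23,-0.65,0,0,70],[0.23,-0.65,0,0,70],[0.23,-0.65,0,0,70],[0.23,-0.65,0,0,70],[0.23,-0.65,0,0,70],[0.23,-0.65,0,0,70],[0.23,-0.65,0,0,70],[0.23,-0.65,0,0,70]]]'|grep tcp
python3 -m pendant '[[[0.23,-0.65,0,0,70],[0.23,-0.65,0,0,70],[0.23,-0.65,0,0,70],[0.23,-0.65,0,0,70],[0.23,-0.65,0,0,70],[0.23,-0.6,0,0,70],[0.17,-0.4,0,0,70],[0,-0.2,0,0,70],[0,0,0,0,70],[0,0,0,0,70],[0,0,0,0,70]]]'|grep tcp
python3 -m pendant '[[[0,0,0,0,70],[0,0,0,0,70]]]'|grep tcp
```

```text
time: 29.7
tcp_pos: [0.4843, -0.2432, 0.127]
eef_rot: [180.0, -0.0, 0.1]
wrist_force: [0.4, 0.1, 0.5]
grip_width: 0.0598
finger_force: 0.0
tcp_pos: [0.5877, 0.0548, 0.1251]
tcp_pos: [0.649, 0.2287, 0.1249]
tcp_pos: [0.6495, 0.229, 0.1252]
```

```bash
python3 -m pendant '[[[0.02,-0.06,0.2,0,70],[0,0,0.4,0,70],[0,0,0.5,0,70],[0,0,0.5,0,70],[0,0,0.4,0,70],[0,0,0.3,0,70],[0,0,0.15,0,70],[0,0,0.1,0,70],[0,0,0,0,70],[0,0,0,0,70]]]'|grep -E "tcp|wrist_f"
python3 -m pendant '[[[0,0,0,0,60],[0,0,0,0,50],[0,0,0,0,45],[0,0,0,0,40],[0,0,0,0,36],[0,0,0,0,32],[0,0,0,0,28],[0,0,0,0,24],[0,0,0,0,20],[0,0,0,0,15],[0,0,0,0,10],[0,0,0,0,10]]]' 40
python3 -m pendant '[[[0,0,0,0,10],[0,0,-0.1,0,10],[0,0,-0.2,0,10],[0,0,-0.4,0,10],[0,0,-0.5,0,10],[0,0,-0.5,0,10],[0,0,-0.5,0,10],[0,0,-0.4,0,10],[0,0,0,0,10],[0,0,0,0,10]]]'
```

```text
tcp_pos: [0.651, 0.2337, 0.0237]
wrist_force: [-0.4, 0.8, 1.2]
time: 33.62
tcp_pos: [0.6507, 0.233, 0.0235]
eef_rot: [180.0, -0.0, 0.1]
wrist_force: [-0.6, -2.2, 4.4]
grip_width: 0.027
finger_force: 39.5
time: 34.45
tcp_pos: [0.6507, 0.2345, 0.1279]
eef_rot: [-179.9, -0.1, 0.1]
wrist_force: [-0.1, -0.7, -2.1]
grip_width: 0.0268
finger_force: 39.5
```

```bash
python3 -m pendant '[[[-0.12,0.25,0,0,10],[-0.25,0.5,0,0,10],[-0.32,0.62,0,0,10],[-0.32,0.62,0,0,10],[-0.32,0.62,0,0,10],[-0.32,0.62,0,0,10],[-0.32,0.62,0,0,10],[-0.32,0.62,0,0,10],[-0.32,0.62,0,0,10],[-0.32,0.62,0,0,10],[-0.32,0.62,0,0,10],[-0.32,0.62,0,0,10]]]'|grep tcp
python3 -m pendant '[[[-0.32,0.62,0,0,10],[-0.32,0.62,0,0,10],[-0.32,0.62,0,0,10],[-0.32,0.62,0,0,10],[-0.32,0.62,0,0,10],[-0.32,0.62,0,0,10],[-0.25,0.5,0,0,10],[-0.1,0.23,0,0,10],[0,0,0,0,10],[0,0,0,0,10],[0,0,0,0,10]]]'
```

```text
tcp_pos: [0.5051, -0.0463, 0.1258]
time: 36.37
tcp_pos: [0.4181, -0.2212, 0.1269]
eef_rot: [-179.9, 0.0, 0.2]
wrist_force: [-0.6, 0.7, -1.3]
grip_width: 0.0269
finger_force: 39.6
```

```bash
python3 -m pendant '[[[-0.02,0,0.2,0,10],[0,0,0.4,0,10],[0,0,0.5,0,10],[0,0,0.5,0,10],[0,0,0.4,0,10],[0,0,0.3,0,10],[0,0,0.15,0,10],[0,0,0.07,0,10],[0,0,0.03,0,10],[0,0,0,0,10],[0,0,0,0,10]]]'|grep -E "tcp|wrist_f"; python3 -m pendant '[[[0,0,0.03,0,10],[0,0,0.02,0,10],[0,0,0,0,10]]]'|grep -E "tcp|wrist_f"
```

```text
tcp_pos: [0.4173, -0.2229, 0.0257]
wrist_force: [0.0, -0.6, -1.2]
tcp_pos: [0.4169, -0.223, 0.0235]
wrist_force: [-0.6, -0.2, -1.6]
```

```bash
python3 -m pendant '[[[0,0,0.03,0,10],[0,0,0.02,0,10],[0,0,0,0,10]]]'|grep -E "tcp|wrist_f"; python3 -m pendant '[[[0,0,0.02,0,10],[0,0,0,0,10]]]'|grep -E "tcp|wrist_f"; python3 -m pendant '[[[0,0,0.01,0,10],[0,0,0,0,10]]]'|grep -E "tcp|wrist_f"
```

```text
tcp_pos: [0.4166, -0.2229, 0.0211]
wrist_force: [-1.2, 1.0, -2.1]
tcp_pos: [0.4168, -0.223, 0.0205]
wrist_force: [-0.2, -0.0, 0.2]
tcp_pos: [0.4168, -0.223, 0.0204]
wrist_force: [-0.4, -0.1, 5.1]
```

Floor felt. Release, rise, move clear and look.

```bash
python3 -m pendant '[[[0,0,0,0,20],[0,0,0,0,30],[0,0,0,0,40],[0,0,0,0,50],[0,0,0,0,60],[0,0,0,0,70],[0,0,0,0,70],[0,0,-0.2,0,70],[0,0,-0.4,0,70],[0,0,-0.7,0,70],[0,0,-0.7,0,70],[0,0,-0.7,0,70]]]'
python3 -m pendant '[[[0,-0.3,0,0,70],[0.1,-0.6,0,0,70],[0.1,-0.7,0,0,70],[0.1,-0.7,0,0,70],[0.1,-0.7,0,0,70],[0,-0.7,0,0,70],[0,-0.7,0,0,70],[0,-0.7,0,0,70],[0,-0.7,0,0,70],[0,-0.4,0,0,70],[0,0,0,0,70],[0,0,0,0,70]]]'|grep tcp
python3 - <<'E'
from h import *
T=cam("top");S=cam("scene")
a=cv2.resize(T["bgr"][140:360,420:545],None,fx=2.7,fy=2.7,interpolation=2); b=cv2.resize(S["bgr"][140:240,170:350],None,fx=2.5,fy=2.5,interpolation=2)
o=np.zeros((a.shape[0],a.shape[1]+b.shape[1],3),np.uint8); o[:,:a.shape[1]]=a; o[:b.shape[0],a.shape[1]:]=b
cv2.imwrite("pics/fin.png",cv2.convertScaleAbs(o,alpha=1.5))
E
```

```text
time: 39.12
tcp_pos: [0.4162, -0.2226, 0.1294]
eef_rot: [-180.0, 0.0, 0.1]
wrist_force: [0.3, 0.0, 0.5]
grip_width: 0.0596
finger_force: 0.0
tcp_pos: [0.4319, 0.0261, 0.128]
```

View pics/fin.png

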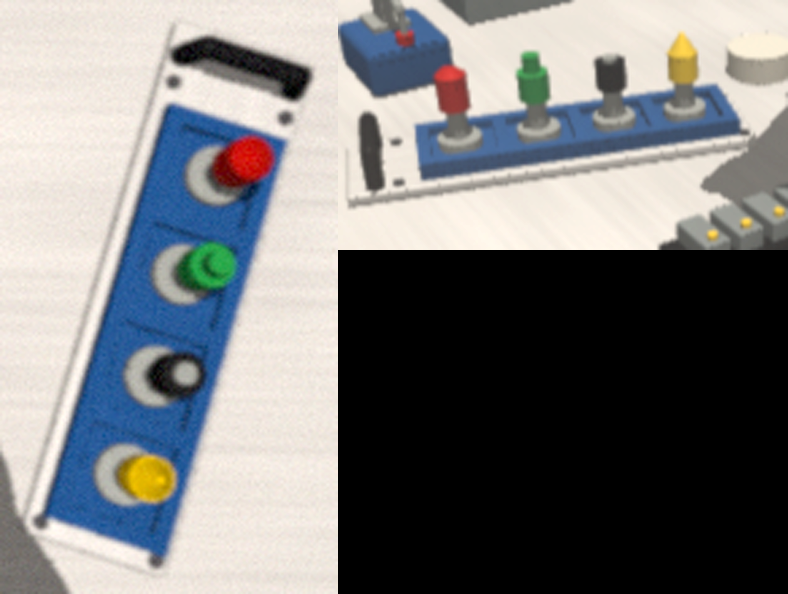

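All four pins stand upright in the fixture pockets. From the handle they are red (213,175), green (182,272), black (155,377) and yellow (124,475), the reverse of the store, and the gripper is clear.

```bash
python3 -c "
from station import env
print(env.finish_job())"
```

```text
the job is handed in; nothing more can be done
None
```

The job is handed in at about 40 s of the 120 s allowed: all four pins stand upright in the fixture in reverse order, which from its handle is red, green, black, yellow.

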